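Start a cut on the craft cutter

ROBOT

A 6-joint arm with a two-finger parallel gripper is mounted at the origin on the work surface. World frame = base frame: x ahead of the robot, y to its left, z up, the work surface at z = 0. Lengths are in mm, angles in rad, forces in N, time in s.
With the tool pointing down it reaches from about 350 to 875 mm from the base axis. Payload 4.2 kg.
Tool frame: the origin (TCP) lies midway between the tips of the shut fingers; the grasp point (between the pads) lies 19 mm behind it; z points along the fingers, y is the line along which they close (so a half turn about z gives the same grasp; the last joint's range is limited). The gripper opens to 85 mm and grips with 20 to 120 N. Pads are 22 mm wide; open, the fingers measure 114 mm over their backs; the gripper's body (76 mm by 85 mm) begins 54 mm behind the grasp point. The pads swing forward as they close: fully open they stand 13 mm farther back than shut.
Start: joints at [-1.018, 0.385, 0.008, 0, -1.194, -0.259], TCP at [181.011, -598.193, 231.312] pointing down, gripper open.
Joint ranges: [-3.14, 3.14], [-1.21, 2.06], [-1.07, 1.41], [-3.16, 2.05], [-2.99, -0.16], [-3.1, 3.1]. Speed limits (rad/s): [2.79, 2.79, 3.14, 3.14, 3.14, 3.14].

INTERFACE

Orientations are given as a unit quaternion [x, y, z, w].
In Python, from bench import arm gives the robot as it stands.
- The arm moves only by the tool send_rows, never from a script. Its argument "targets" is a list of rows, each an object of numbers: "gripper": the gripper command: -1 is fully open, 1 is shut, values between are in proportion; "x", "y", "z": the shift along the tool's x, y, z in cm; "ax", "ay", "az": the turn, a rotation vector about the tool's x, y, z in degrees. A call has 1 to 5 rows; each row shifts and turns the commanded pose from where the row before left it, along the tool's axes as they then stand; what a row does not reach is not made up. A row lasts 1/12 s, in which the tool goes at most 41.7 mm and 7.16 degrees, less where a joint would pass 70% of its speed; a pose out of reach is approached as far as the arm can. A call is refused whole if a number of a shift passes 4.17 or a number of a turn 7.16, either way. A call with a gripper value outside its range is refused whole. The fingers move at their own pace and stop on an object; the grip force is fixed at half the most. Time passes only in rows, so rows that do not move let the fingers close. It gives the time, the measured TCP pose, the force, the opening and the grip force at its end, in the units of the state.
- arm.read_state(): the state, without advancing time (a new reading comes with each control period).
- arm.get_image(name): name is "side" or "top" or "wrist"; returns (picture, depth): 480x640x3 uint8, red, green, blue; 480x640 float32, mm along the optical axis (not along the pixel's ray), 0 where there is no reading.
- arm.camera_model(name): a dict with "fx", "fy", "cx", "cy" (pixels), "cam_to_world" (4x4, takes a point from camera to world coordinates). Camera axes: x right, y down, z forward; pixel columns grow to the right and rows downward; lengths in mm; the calibration is good to about 2 mm. A picture is of the moment at which its call begins: read the wrist's pose just before it. camera_model takes no time and is no camera call; for the wrist camera it gives the pose at the moment of the call.
- arm.job_done(): hands the job in; it is judged then, once.
Trained networks look in the newest picture that a camera, given by its name, has taken for a name from the list of things; names that differ only in an ending like _2 or _b are one class to them, and where a whole thing is asked for, a point or a joint stands for the part that bears it (a point fixed in the world has none). Each returns a list of dicts, best first, with "score" (0 to 1); they miss things now and then, are a little off and sometimes report something else, mostly with a low value. They report only what shows in the picture. A call takes as long as a camera call.
- arm.boxes_of(camera, thing): "rect" ([left, top, width, height] in pixels, round what is visible of it).
The state is a dict: "clock": time; "joints": joint angles; "joint_vel": joint speeds; "joint_efforts": joint torques, N m; "position": TCP position; "ee_rot": TCP orientation; "contact_force": force on the tool from outside, world axes, zero at the start; "wrist_torque": the same for the moment, N m; "gripper_width": finger opening in mm; "grasp_force": force on a finger pad.
Only numpy, scipy, OpenCV 4.12 (cv2) and the standard library are available. Lean on these libraries where they do the work, as an engineer would, in place of code of your own. Each camera call takes 0.05 s, during which the arm holds its last target. There are 200 camera calls.

TASK

Get the craft cutter cutting the card that lies in its feed: push the blue power button in, then push the orange roller lever fully down, then tap the yellow load key, and then tap the green start key. Press each one lightly and let go of it before the next, keep off the red stop key, and leave everything lying on and around the machine where it is.

Things in the scene. Friction and masses are not known exactly. Their poses are not given: they have to be found in the camera images.
- cutter: White electronic craft cutter, 540 mm long (its y), 170 mm deep (its x), 140 mm high, fixed to the table. Origin: centre of its underside; +x is its back; -x its front, where a grey tray and teal mat reach 190 mm from the origin at 61 mm height; z is up, only its yaw varies (0.2 rad either way). Power button and keys are on the right end (-y), the roller lever on the left end (+y).
- panel_centre (a point): Centre of the grey control panel, flat at 141 mm height, on top of the cutter's right-hand housing (y -0.27 to -0.11 m of the cutter, the full depth): dark display, blue power button and three keys in a row along the cutter's y near the front edge.
- bridge_top (a point): Centre of the flat top of the bridge between the two housings, 140 mm high, over x -0.008 to 0.077 and y -0.11 to 0.19 m of the cutter; loose things stand on it. The left-hand housing (y 0.19 to 0.27 m, 140 mm high) carries the lever.
- power_button (a joint): Travel of the blue power button, m: 0 out (off), 0.006 fully in (on). It latches: it stays wherever it has been pushed to. Takes about 2.5 N; once fully in, its cushioned cap still gives, about 4 N at first and 3 N more per mm.
- power_button_top (a point): Centre of the top face of the power button, a blue round cap 32 mm across with a white ring mark, standing 12 mm over the panel, at x 0.036, y -0.232 m of the cutter. Moves down along world z with the button.
- roller_lever (a joint): Angle of the roller lever, rad: 0 fully up (rollers open; the lever then rises 40 degrees from level towards the front), 0.70 fully down (level, rollers clamped). Starts between 0 and 0.15. Stiff: it stays where it is left; about 3 N straight down on the pad moves it; once fully down the blade flexes a little, about 4 N per mm at the pad.
- lever_pad (a point): Centre of the top face of the orange pad (34 x 28 mm) at the free front end of the roller lever, a flat paddle 28 mm wide, 8 mm thick. The lever turns about a hinge 64 mm behind the pad centre, along the cutter's y at x 0.040, y 0.23 m, height 154 mm; going down the pad centre drops from about 200 to 160 mm height and swings some 19 mm to the front (-x of the cutter).
- load_key (a joint): Travel of the yellow load key, m: 0 up, 0.008 at its hard stop; it works from 0.003 on. A momentary rubber spring key: 0.6 N to start it and 1 N more per mm; it comes up by itself.
- load_key_top (a point): Centre of the top face of the yellow load key (white arrow): a round cap 24 mm across, standing 12 mm over the panel, at x -0.045, y -0.143 m of the cutter, the key nearest the machine's middle. Moves down along world z with the key.
- start_key (a joint): Travel of the green start key, m: 0 up, 0.008 at its hard stop; it works from 0.003 on. A momentary rubber spring key: 0.6 N to start it and 1 N more per mm; it comes up by itself.
- start_key_top (a point): Centre of the top face of the green start key (white triangle): a round cap 24 mm across, standing 12 mm over the panel, at x -0.045, y -0.190 m of the cutter, the middle one of the three keys, 47 mm from each neighbour. Moves down along world z with the key.
- stop_key (a joint): Travel of the red stop key, m: 0 up, 0.008 at its hard stop; it works from 0.003 on. A momentary rubber spring key: 0.6 N to start it and 1 N more per mm; it comes up by itself.
- stop_key_top (a point): Centre of the top face of the red stop key (white square): a round cap 24 mm across, standing 12 mm over the panel, at x -0.045, y -0.237 m of the cutter, the outermost of the three keys; not to be pressed. Moves down along world z with the key.
- thread_spool: Bystander: small sewing thread spool, crimson thread, wooden flanges, 34 mm across, 46 mm tall, standing on the top of the craft cutter's middle bridge. Origin: centre of its underside.
- bobbin_tin: Bystander: round steel tin with a pale teal lid, 54 mm across, 28 mm tall, standing on the top of the craft cutter's middle bridge. Origin: centre of its underside.
- thread_cone: Bystander: violet thread cone on the table, 62 mm across at the foot, 137 mm tall. Origin: centre of its underside.
- pattern_weight: Bystander: dark steel pattern weight with a brass ball on top, 64 mm across, 45 mm tall, on the table. Origin: centre of its underside.
- shears: Bystander: fabric shears lying flat on the table, steel blades along their +x, orange loop handles to -x, about 220 mm long, 92 mm wide, 15 mm thick. Origin: at the pivot, on the underside.
- rotary_cutter: Bystander: yellow rotary cutter lying on the table with its black guarded wheel to its +x, about 160 mm long, 45 mm wide, 19 mm thick. Origin: near its middle, on the underside.
- pin_dish: Bystander: round purple magnetic pin dish, 92 mm across, about 28 mm tall with its pins, on the table. Origin: centre of its underside.
- fabric_marker: Bystander: blue fabric marker with a white cap to its +x, 127 mm long, 13 mm thick, lying on the table beyond the cutter. Origin: near its middle, on the underside.

How it is judged:
By the outcome, as a careful person would: the job done as asked, in the order asked, and still so for the second after the job is handed in, with the robot touching nothing.
It also fails if it takes over 61 s, if anything falls off the work surface, if the arm or the gripper's body presses on something with over 40 N, if the wrist force passes 120 N, or if a joint passes its speed limit or range.

## Working session

There is one attempt and no reset: what is moved stays moved. The work goes in short steps, Python scripts to look and compute and a tool call to move; the robot and the scene stay as the last step left them, time stands still between calls to the robot, and variables do not carry over. Pictures are saved under pics/ and viewed, at most 10 in all, crops included, and the job is handed in when it is done.

Besides the shell and the picture viewer there is one more tool, called after "Emit:" as name(argument=value, ...) on one line, values as JSON. send_rows: Moves the arm, as the interface text tells. Its arguments: {"type":"object","properties":{"targets":{"type":"array"}},"required":["targets"]}

```bash
mkdir -p pics; python3 - <<'E'
from bench import arm
import cv2,numpy as np
s=arm.read_state();print(s['clock'],s['position'],s['ee_rot'],s['gripper_width'])
ims=[]
for c in("top","side"):
    im,d=arm.get_image(c);np.savez(f'{c}.npz',im=im,d=d);cv2.imwrite(f'pics/{c}.png',im[:,:,::-1])
    m=arm.camera_model(c);T=np.array(m['cam_to_world'])
    for t in("power_button_top","lever_pad","load_key_top","start_key_top","stop_key_top","cutter"):
        for b in arm.boxes_of(c,t)[:2]:
            l,tp,w,h=b['rect'];u,v=l+w/2,tp+h/2
            z=d[int(v),int(u)]
            p=T@[(u-m['cx'])/m['fx']*z,(v-m['cy'])/m['fy']*z,z,1]
            print(c,t,round(b['score'],2),np.round(b['rect']),np.round(p[:3],1))
E
```

```text
0.0 [ 180.82855732 -597.65797809  230.20821516] [-1.46262821e-01  9.89245152e-01  1.07903831e-03 -2.29974581e-04] 85.55257923857239
top power_button_top 0.69 [392. 212.  10.  10.] [ 584.4 -213.2  154.8]
top power_button_top 0.35 [197. 184. 213. 124.] [536.   25.6 116. ]
top lever_pad 0.83 [206. 212.  12.  24.] [590.5 245.4 182.3]
top lever_pad 0.45 [109. 203.  74.  47.] [642.6 458.7  11.7]
top stop_key_top 0.63 [394. 244.   6.   9.] [ 506.8 -208.2  147. ]
top cutter 0.64 [198. 183. 214. 127.] [543.9  22.   71.7]
top cutter 0.45 [355. 244.  12.   7.] [ 512.9 -118.7  153.9]
side lever_pad 0.5 [278. 281.  25.  15.] [596.6 252.3 176.2]
side start_key_top 0.6 [246. 212. 121. 137.] [569.2  54.5  62.1]
side stop_key_top 0.71 [248. 211. 121. 136.] [563.3  47.3  61.4]
side stop_key_top 0.17 [390. 376.  25.  25.] [299.7 442.4  17.8]
side cutter 0.94 [251. 210. 122. 139.] [551.2  92.   93.4]
```

View pics/top.png

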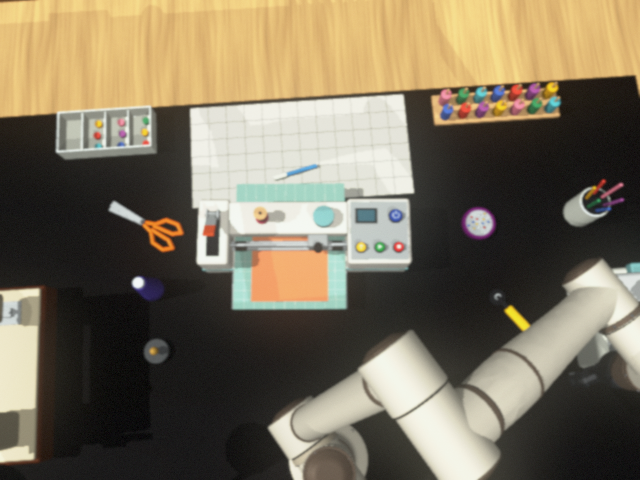

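View pics/side.png

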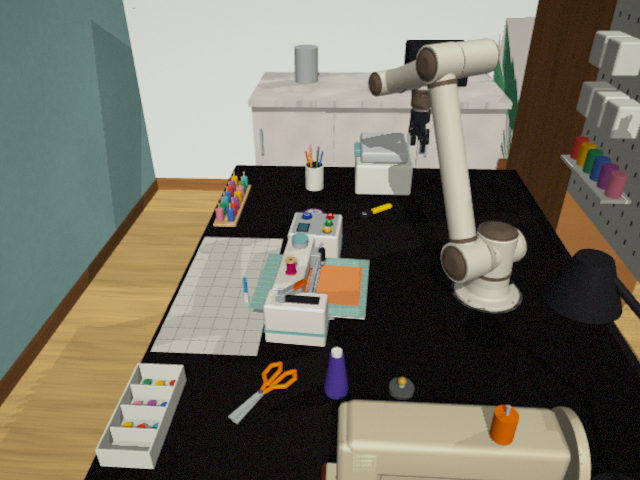

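The top view shows the power button at (396,215), yellow/green/red keys at (361/380/398,247), and the lever's orange pad near (209,230). I'll fit the cutter pose from the coloured caps.

```bash
cat > h.py <<'E'
import numpy as np,cv2
K={'power':(36,-232),'load':(-45,-143),'start':(-45,-190),'stop':(-45,-237)}
def ray(m,u,v,h):
    T=np.array(m['cam_to_world']);d=T[:3,:3]@[(u-m['cx'])/m['fx'],(v-m['cy'])/m['fy'],1];o=T[:3,3]
    return (o+d*(h-o[2])/d[2])[:3]
def proj(m,p):
    T=np.linalg.inv(np.array(m['cam_to_world']));q=T@np.r_[p,1];return np.array([q[0]/q[2]*m['fx']+m['cx'],q[1]/q[2]*m['fy']+m['cy']])
def blob(im,hue,u,v,r,smin=110):
    h=cv2.cvtColor(im,cv2.COLOR_RGB2HSV);m=((abs(((h[:,:,0].astype(int)-hue+90)%180)-90)<11)&(h[:,:,1]>smin)&(h[:,:,2]>60)).astype(np.uint8)
    k=np.zeros_like(m);cv2.circle(k,(int(u),int(v)),int(r),1,-1);m&=k
    n,l,s,c=cv2.connectedComponentsWithStats(m)
    if n<2:return None
    i=1+np.argmax(s[1:,4]);x,y,w,hh=s[i,:4];return c[i],(x+w/2-.5,y+hh/2-.5),s[i]
def fit(pts):
    n=list(pts);A=np.array([K[k] for k in n],float);B=np.array([pts[k][:2] for k in n])
    a=A-A.mean(0);b=B-B.mean(0);th=np.arctan2((a[:,0]*b[:,1]-a[:,1]*b[:,0]).sum(),(a*b).sum())
    R=np.array([[np.cos(th),-np.sin(th)],[np.sin(th),np.cos(th)]]);t=B.mean(0)-R@A.mean(0)
    return th,R,t,np.round(B-(A@R.T+t),1)
E
python3 - <<'E'
from bench import arm
from h import *
im=np.load('top.npz')['im'];m=arm.camera_model('top');d=np.load('top.npz')['d']
P={}
for n,hue,u,v in(('power',113,396,215),('load',25,361,247),('start',60,380,247),('stop',0,398,247)):
    b=blob(im,hue,u,v,9,80);print(n,b)
    if b: P[n]=ray(m,*b[1],153);print(P[n])
th,R,t,res=fit(P);print(th,t,res)
for k in K:print(k,R@K[k]+t)
print('pad up',R@[40-64*np.cos(.7),230]+t,'pad',ray(m,209,230,195),d[224:238,209])
w=arm.camera_model('wrist');print(np.round(w['cam_to_world'],3),w['fx']); print(arm.read_state()['ee_rot'])
b=blob(im,5,209,230,12,110);print(b)
c=im[180:275,190:420];cv2.imwrite('pics/c.png',cv2.resize(c[:,:,::-1],None,fx=3.4,fy=3.4,interpolation=cv2.INTER_CUBIC))
E
```

```text
power (array([395.33333333, 215.4017094 ]), (np.float64(395.0), np.float64(215.5)), array([389, 210,  13,  12, 117], dtype=int32))
[ 590.02936793 -209.94507237  153.        ]
load (array([360.67073171, 246.65853659]), (np.float64(361.0), np.float64(246.5)), array([356, 242,  11,  10,  82], dtype=int32))
[ 516.47002825 -117.90842517  153.        ]
start (array([379.53225806, 246.69354839]), (np.float64(379.5), np.float64(246.5)), array([375, 242,  10,  10,  62], dtype=int32))
[ 513.26194016 -163.86218415  153.        ]
stop (array([398.2       , 246.58571429]), (np.float64(398.5), np.float64(246.5)), array([394, 242,  10,  10,  70], dtype=int32))
[ 509.96752643 -211.05250126  153.        ]
-0.0629815582806501 [569.75259998  22.85266312] [[-1.   1. ]
 [ 0.6 -0.9]
 [ 0.4  0.1]
 [ 0.  -0.2]]
power [ 591.07915996 -210.95319189]
load [ 515.84141091 -117.03151644]
start [ 512.88323427 -163.93833035]
stop [ 509.92505762 -210.84514426]
pad up [575.29662839 252.95995214] pad [574.50215388 250.95544123 195.        ] [1451.3689 1443.5298 1452.3671 1443.373  1438.4701 1437.2456 1435.4337
 1426.6857 1425.193  1423.4198 1426.2937 1424.4369 1489.2233 1491.4952]
[[-2.90000e-01  9.13000e-01  2.88000e-01  1.06601e+02]
 [ 9.57000e-01  2.77000e-01  8.70000e-02 -6.20381e+02]
 [-0.00000e+00  3.01000e-01 -9.54000e-01  3.74649e+02]
 [ 0.00000e+00  0.00000e+00  0.00000e+00  1.00000e+00]] 421.5343483869947
[-1.46370460e-01  9.89229846e-01  1.53675906e-05  6.95262985e-07]
(array([209.46031746, 230.45238095]), (np.float64(209.0), np.float64(230.5)), array([203, 225,  13,  12, 126], dtype=int32))
```

View pics/c.png

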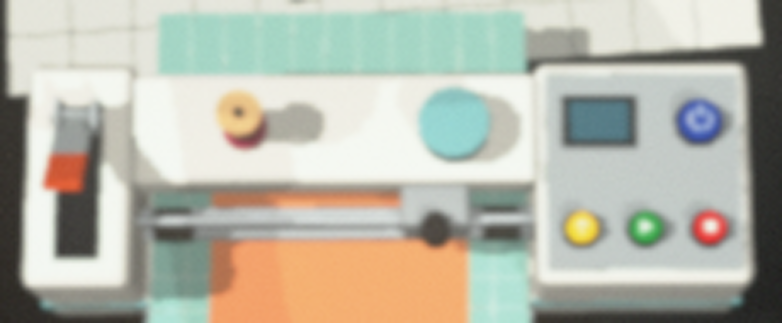

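The crop confirms that the lever is up, the keys are unobstructed, and the spool and tin stand on the bridge. Next I shut the gripper and square it to the world axes, so tool x = -world x, y = +y and z = down.

Emit:
send_rows(targets=[{"gripper":1,"az":5.6},{"gripper":1,"az":5.6},{"gripper":1,"az":5.6},{"gripper":1},{"gripper":1}])

```text
$.targets[0]: bad value
```

```bash
python3 -c "
from bench import arm
s=arm.read_state();print(s['clock'],s['position'],s['ee_rot'],s['gripper_width'],s['contact_force'])"
```

```text
0.7 [ 181.00381744 -598.16241291  231.31927106] [-1.46370460e-01  9.89229846e-01  1.53675906e-05  6.95262985e-07] 85.22078656678602 [-0.42714408 -0.23033331  0.00570763]
```

Every field seems to be required.

Emit:
send_rows(targets=[{"gripper":1,"x":0,"y":0,"z":0,"ax":0,"ay":0,"az":5.6},{"gripper":1,"x":0,"y":0,"z":0,"ax":0,"ay":0,"az":5.6},{"gripper":1,"x":0,"y":0,"z":0,"ax":0,"ay":0,"az":5.6},{"gripper":1,"x":0,"y":0,"z":0,"ax":0,"ay":0,"az":0},{"gripper":1,"x":0,"y":0,"z":0,"ax":0,"ay":0,"az":0}])

```text
clock: 1.12
position: [181.0, -598.2, 231.3]
ee_rot: [-0.002, 1.0, 0.0, 0.0]
contact_force: [0.1, -0.2, -0.2]
gripper_width: 25.3
grasp_force: 0.0
```

Emit:
send_rows(targets=[{"gripper":1,"x":-2.7,"y":2.6,"z":0,"ax":0,"ay":0,"az":0},{"gripper":1,"x":-2.7,"y":2.6,"z":0,"ax":0,"ay":0,"az":0},{"gripper":1,"x":-2.7,"y":2.6,"z":0,"ax":0,"ay":0,"az":0},{"gripper":1,"x":-2.7,"y":2.6,"z":0,"ax":0,"ay":0,"az":0},{"gripper":1,"x":-2.7,"y":2.6,"z":0,"ax":0,"ay":0,"az":0}])

```text
clock: 1.53
position: [316.8, -466.9, 231.5]
ee_rot: [-0.001, 1.0, -0.0, 0.0]
contact_force: [1.0, -0.5, 0.3]
gripper_width: 0.1
grasp_force: 0.0
```

Emit:
send_rows(targets=[{"gripper":1,"x":-2.7,"y":2.6,"z":0,"ax":0,"ay":0,"az":0},{"gripper":1,"x":-2.7,"y":2.6,"z":0,"ax":0,"ay":0,"az":0},{"gripper":1,"x":-2.7,"y":2.6,"z":0,"ax":0,"ay":0,"az":0},{"gripper":1,"x":-2.7,"y":2.6,"z":0,"ax":0,"ay":0,"az":0},{"gripper":1,"x":-2.7,"y":2.6,"z":0,"ax":0,"ay":0,"az":0}])

```text
clock: 1.95
position: [452.0, -336.5, 231.7]
ee_rot: [-0.002, 1.0, -0.0, 0.0]
contact_force: [0.7, 0.2, -0.2]
gripper_width: 0.1
grasp_force: 0.0
```

Emit:
send_rows(targets=[{"gripper":1,"x":-2.7,"y":2.6,"z":0,"ax":0,"ay":0,"az":0},{"gripper":1,"x":-2.7,"y":2.6,"z":0,"ax":0,"ay":0,"az":0},{"gripper":1,"x":-2.0,"y":2.6,"z":0,"ax":0,"ay":0,"az":0},{"gripper":1,"x":0,"y":2.6,"z":0,"ax":0,"ay":0,"az":0},{"gripper":1,"x":0,"y":0,"z":0,"ax":0,"ay":0,"az":0}])

```text
clock: 2.37
position: [525.8, -230.3, 231.0]
ee_rot: [-0.004, 1.0, 0.0, -0.0]
contact_force: [-0.6, -1.3, 0.5]
gripper_width: -0.2
grasp_force: 0.0
```

```bash
cat > look.py <<'E'
from bench import arm
from h import *
import sys
s=arm.read_state();print(s['clock'],s['position'],s['ee_rot'],s['gripper_width'],s['contact_force'])
m=arm.camera_model('wrist');im,d=arm.get_image('wrist');cv2.imwrite(f'pics/{sys.argv[1]}.png',im[:,:,::-1])
th=-.063;R=np.array([[np.cos(th),-np.sin(th)],[np.sin(th),np.cos(th)]]);t=np.array([569.75,22.85]);P={}
for n,hue in(('power',113),('load',25),('start',60),('stop',0)):
    uv=proj(m,np.r_[R@K[n]+t,153]);b=blob(im,hue,*uv,60,80);print(n,uv.round(),b and (b[1],b[2]))
    if b and b[2][4]>100:P[n]=ray(m,*b[1],153)
if len(P)>1:
    th,R,t,res=fit(P);print(th,t,res)
    for k in K:print(k,R@K[k]+t)
    print('pad down',R@[-24,230]+t,'up',R@[-5,230]+t)
E
python3 look.py w1
```

```text
2.3667 [ 525.7689735  -230.32158345  231.04096614] [-3.75575856e-03  9.99992798e-01  4.98994884e-04 -2.20340189e-04] -0.22193698506645276 [-0.60419379 -1.30968573  0.47826916]
power [347. 355.] ((np.float64(363.5), np.float64(342.5)), array([356, 325,  16,  36, 302], dtype=int32))
load [522. 237.] ((np.float64(516.0), np.float64(232.0)), array([ 492,  210,   49,   45, 1536], dtype=int32))
start [437. 231.] ((np.float64(433.0), np.float64(226.0)), array([ 411,  204,   45,   45, 1343], dtype=int32))
stop [352. 225.] ((np.float64(350.0), np.float64(220.5)), array([ 328,  198,   45,   46, 1290], dtype=int32))
-0.012414897077901865 [555.30491196  25.16443783] [[-6.1  6. ]
 [ 4.4 -3.3]
 [ 1.9 -2.1]
 [-0.2 -0.5]]
power [ 588.42195553 -207.26460817]
load [ 508.53309516 -117.26588602]
start [ 507.94960998 -164.26226402]
stop [ 507.36612481 -211.25864202]
pad down [534.16211447 255.44466302] up [553.16065026 255.20878604]
```

View pics/w1.png

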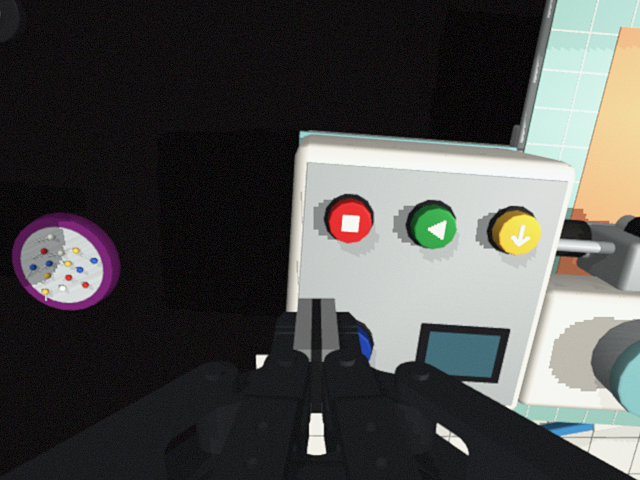

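The wrist view shows the keys at (350,220), (433,226) and (516,232), which agrees with the top fit within about 3 mm. The power button is half hidden behind the fingers. I'm going over it now.

Emit:
send_rows(targets=[{"gripper":1,"x":-3.2,"y":1.0,"z":0,"ax":0,"ay":0,"az":0},{"gripper":1,"x":-3.2,"y":1.0,"z":1.0,"ax":0,"ay":0,"az":0},{"gripper":1,"x":0,"y":0,"z":3.0,"ax":0,"ay":0,"az":0},{"gripper":1,"x":0,"y":0,"z":2.5,"ax":0,"ay":0,"az":0},{"gripper":1,"x":0,"y":0,"z":0,"ax":0,"ay":0,"az":0}])

```text
clock: 2.83
position: [585.3, -213.7, 160.2]
ee_rot: [-0.0, 1.0, 0.002, -0.006]
contact_force: [-0.8, 0.3, -0.8]
gripper_width: 0.1
grasp_force: 0.0
```

Emit:
send_rows(targets=[{"gripper":1,"x":0,"y":0,"z":0.4,"ax":0,"ay":0,"az":0},{"gripper":1,"x":0,"y":0,"z":0.4,"ax":0,"ay":0,"az":0},{"gripper":1,"x":0,"y":0,"z":0.2,"ax":0,"ay":0,"az":0},{"gripper":1,"x":0,"y":0,"z":0,"ax":0,"ay":0,"az":0}])

```text
clock: 3.17
position: [589.0, -214.4, 157.5]
ee_rot: [-0.0, 1.0, -0.0, 0.001]
contact_force: [0.3, -0.1, 0.2]
gripper_width: 0.0
grasp_force: 0.0
```

Emit:
send_rows(targets=[{"gripper":1,"x":0,"y":0.3,"z":0,"ax":0,"ay":0,"az":0},{"gripper":1,"x":0,"y":0,"z":0.3,"ax":0,"ay":0,"az":0},{"gripper":1,"x":0,"y":0,"z":0.3,"ax":0,"ay":0,"az":0},{"gripper":1,"x":0,"y":0,"z":0.2,"ax":0,"ay":0,"az":0},{"gripper":1,"x":0,"y":0,"z":0,"ax":0,"ay":0,"az":0}])

```text
clock: 3.58
position: [589.2, -210.9, 148.4]
ee_rot: [-0.0, 1.0, -0.0, 0.0]
contact_force: [-0.0, -0.3, -0.0]
gripper_width: -0.0
grasp_force: 0.3
```

Emit:
send_rows(targets=[{"gripper":1,"x":0,"y":0,"z":0.1,"ax":0,"ay":0,"az":0},{"gripper":1,"x":0,"y":0,"z":0.05,"ax":0,"ay":0,"az":0}])

```text
clock: 3.75
position: [589.2, -210.9, 147.1]
ee_rot: [-0.0, 1.0, -0.0, 0.0]
contact_force: [1.2, 0.7, 2.6]
gripper_width: -0.0
grasp_force: 1.2
```

Emit:
send_rows(targets=[{"gripper":1,"x":0,"y":0,"z":0.05,"ax":0,"ay":0,"az":0},{"gripper":1,"x":0,"y":0,"z":0,"ax":0,"ay":0,"az":0}])

```text
clock: 3.92
position: [589.2, -210.9, 146.5]
ee_rot: [-0.0, 1.0, -0.0, 0.0]
contact_force: [1.6, 1.1, 2.4]
gripper_width: 0.1
grasp_force: 1.0
```

Emit:
send_rows(targets=[{"gripper":1,"x":0,"y":0,"z":0.1,"ax":0,"ay":0,"az":0},{"gripper":1,"x":0,"y":0,"z":0,"ax":0,"ay":0,"az":0}])

```text
clock: 4.08
position: [589.2, -210.9, 145.8]
ee_rot: [-0.0, 1.0, -0.0, 0.001]
contact_force: [1.3, 2.0, 4.6]
gripper_width: 0.1
grasp_force: 2.4
```

Emit:
send_rows(targets=[{"gripper":1,"x":0,"y":0,"z":0.1,"ax":0,"ay":0,"az":0},{"gripper":1,"x":0,"y":0,"z":0,"ax":0,"ay":0,"az":0}])

```text
clock: 4.25
position: [589.2, -210.9, 145.2]
ee_rot: [-0.0, 1.0, -0.0, 0.001]
contact_force: [0.3, 2.1, 6.8]
gripper_width: 0.3
grasp_force: 3.3
```

Full travel was reached at about 146 mm, and the cushion gave 6.8 N. I'm releasing and moving high toward the lever.

Emit:
send_rows(targets=[{"gripper":1,"x":0,"y":0,"z":-1.5,"ax":0,"ay":0,"az":0},{"gripper":1,"x":0,"y":0,"z":-3.0,"ax":0,"ay":0,"az":0},{"gripper":1,"x":0,"y":0,"z":-3.0,"ax":0,"ay":0,"az":0},{"gripper":1,"x":0,"y":0,"z":-2.5,"ax":0,"ay":0,"az":0},{"gripper":1,"x":1.0,"y":1.5,"z":0,"ax":0,"ay":0,"az":0}])

```text
clock: 4.67
position: [581.7, -198.4, 249.4]
ee_rot: [0.0, 1.0, -0.002, 0.004]
contact_force: [0.9, 1.7, 1.5]
gripper_width: 0.3
grasp_force: 0.0
```

Emit:
send_rows(targets=[{"gripper":1,"x":1.0,"y":3.5,"z":0,"ax":0,"ay":0,"az":0},{"gripper":1,"x":0.5,"y":3.5,"z":0,"ax":0,"ay":0,"az":0},{"gripper":1,"x":0,"y":3.5,"z":0,"ax":0,"ay":0,"az":0},{"gripper":1,"x":0,"y":3.5,"z":0,"ax":0,"ay":0,"az":0},{"gripper":1,"x":0,"y":3.5,"z":0,"ax":0,"ay":0,"az":0}])

```text
clock: 5.08
position: [562.4, -19.9, 243.6]
ee_rot: [0.0, 1.0, -0.0, -0.001]
contact_force: [0.8, -0.2, 0.4]
gripper_width: -0.1
grasp_force: 0.0
```

Emit:
send_rows(targets=[{"gripper":1,"x":0,"y":3.5,"z":0,"ax":0,"ay":0,"az":0},{"gripper":1,"x":0,"y":3.5,"z":0,"ax":0,"ay":0,"az":0},{"gripper":1,"x":0,"y":3.5,"z":0,"ax":0,"ay":0,"az":0},{"gripper":1,"x":0,"y":3.5,"z":0,"ax":0,"ay":0,"az":0},{"gripper":1,"x":0,"y":3.5,"z":0,"ax":0,"ay":0,"az":0}])

```text
clock: 5.5
position: [562.5, 155.1, 243.4]
ee_rot: [-0.0, 1.0, -0.001, -0.001]
contact_force: [1.3, -0.2, -0.8]
gripper_width: -0.2
grasp_force: 0.0
```

Emit:
send_rows(targets=[{"gripper":1,"x":0,"y":2.0,"z":0,"ax":0,"ay":0,"az":0},{"gripper":1,"x":0,"y":0,"z":0,"ax":0,"ay":0,"az":0},{"gripper":1,"x":0,"y":0,"z":0,"ax":0,"ay":0,"az":0}])

```text
clock: 5.75
position: [562.7, 174.6, 243.1]
ee_rot: [-0.001, 1.0, -0.001, -0.001]
contact_force: [-0.0, -0.5, -0.3]
gripper_width: -0.3
grasp_force: 0.0
```

```bash
python3 - <<'E'
from bench import arm
from h import *
s=arm.read_state();print(s['clock'],s['position'],s['ee_rot'],s['contact_force'])
m=arm.camera_model('wrist');im,d=arm.get_image('wrist');cv2.imwrite('pics/w2.png',im[:,:,::-1])
T=np.array(m['cam_to_world']);print(T[:3,3],proj(m,[579,253,198]))
for b in arm.boxes_of('wrist','lever_pad')[:2]:
    l,t,w,h=b['rect'];u,v=l+w/2,t+h/2;z=d[int(v),int(u)]
    print(b,(T@[(u-m['cx'])/m['fx']*z,(v-m['cy'])/m['fy']*z,z,1])[:3])
im,_=arm.get_image('top');mt=arm.camera_model('top')
b=blob(im,113,396,215,9,80);print(b)
E
```

```text
5.75 [562.72585355 174.60792636 243.0646614 ] [-1.17873553e-03  9.99998165e-01 -6.95268623e-04 -1.34081799e-03] [-0.00315141 -0.53976797 -0.29015443]
[485.42757907 174.71638173 386.58580882] [474.80319581 306.6327897 ]
{'rect': [420.8, 265.2, 92.1, 81.4], 'score': 0.57} [581.61080214 251.42562841 191.93930927]
{'rect': [403.8, 266.6, 110.6, 90.0], 'score': 0.31} [586.68210548 249.17873511 188.32106566]
(array([395.24242424, 215.23232323]), (np.float64(395.5), np.float64(215.5)), array([390, 210,  12,  12,  99], dtype=int32))
```

View pics/w2.png

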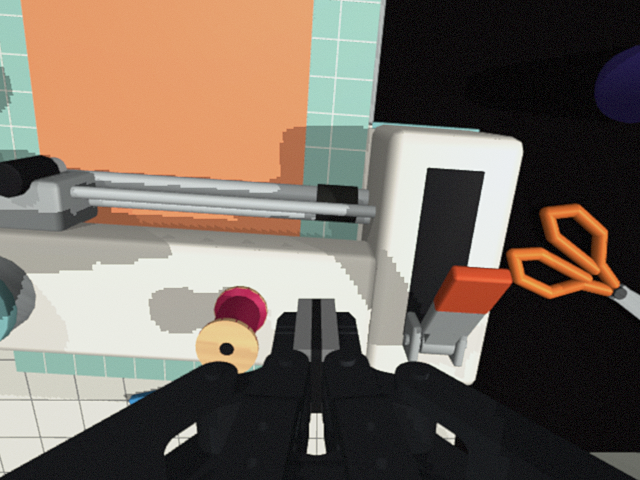

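The wrist view shows the pad at about (473,290), matching the model within a few mm. I'm moving over it and then pressing along the arc.

Emit:
send_rows(targets=[{"gripper":1,"x":-0.4,"y":3.8,"z":0,"ax":0,"ay":0,"az":0},{"gripper":1,"x":-0.4,"y":3.9,"z":0,"ax":0,"ay":0,"az":0},{"gripper":1,"x":0,"y":0,"z":1.0,"ax":0,"ay":0,"az":0},{"gripper":1,"x":0,"y":0,"z":1.0,"ax":0,"ay":0,"az":0},{"gripper":1,"x":0,"y":0,"z":0.5,"ax":0,"ay":0,"az":0}])

```text
clock: 6.32
position: [570.7, 249.6, 217.3]
ee_rot: [0.0, 1.0, -0.001, -0.002]
contact_force: [-0.3, -0.8, -0.4]
gripper_width: 0.1
grasp_force: 0.0
```

Emit:
send_rows(targets=[{"gripper":1,"x":0,"y":0,"z":0.5,"ax":0,"ay":0,"az":0},{"gripper":1,"x":0.1,"y":0,"z":0.5,"ax":0,"ay":0,"az":0},{"gripper":1,"x":0.1,"y":0,"z":0.5,"ax":0,"ay":0,"az":0},{"gripper":1,"x":0.1,"y":0,"z":0.5,"ax":0,"ay":0,"az":0},{"gripper":1,"x":0.1,"y":0,"z":0.5,"ax":0,"ay":0,"az":0}])

```text
clock: 6.73
position: [568.0, 250.8, 195.1]
ee_rot: [-0.0, 1.0, 0.0, 0.001]
contact_force: [-0.6, 0.2, 3.8]
gripper_width: -0.1
grasp_force: 1.2
```

Emit:
send_rows(targets=[{"gripper":1,"x":0.2,"y":0,"z":0.5,"ax":0,"ay":0,"az":0},{"gripper":1,"x":0.2,"y":0,"z":0.5,"ax":0,"ay":0,"az":0},{"gripper":1,"x":0.2,"y":0,"z":0.5,"ax":0,"ay":0,"az":0},{"gripper":1,"x":0.2,"y":0,"z":0.5,"ax":0,"ay":0,"az":0},{"gripper":1,"x":0.1,"y":0,"z":0.4,"ax":0,"ay":0,"az":0}])

```text
clock: 7.15
position: [558.7, 251.3, 169.8]
ee_rot: [-0.0, 1.0, 0.0, 0.001]
contact_force: [1.6, 1.2, 2.6]
gripper_width: 0.0
grasp_force: 1.1
```

Emit:
send_rows(targets=[{"gripper":1,"x":0.1,"y":0,"z":0.4,"ax":0,"ay":0,"az":0},{"gripper":1,"x":0.1,"y":0,"z":0.3,"ax":0,"ay":0,"az":0},{"gripper":1,"x":0,"y":0,"z":0,"ax":0,"ay":0,"az":0}])

```text
clock: 7.4
position: [556.2, 250.9, 162.4]
ee_rot: [-0.0, 1.0, -0.0, -0.001]
contact_force: [1.0, -0.4, 0.7]
gripper_width: -0.0
grasp_force: 0.1
```

Emit:
send_rows(targets=[{"gripper":1,"x":0,"y":0,"z":0.15,"ax":0,"ay":0,"az":0},{"gripper":1,"x":0,"y":0,"z":0.1,"ax":0,"ay":0,"az":0},{"gripper":1,"x":0,"y":0,"z":0,"ax":0,"ay":0,"az":0}])

```text
clock: 7.65
position: [556.0, 250.9, 160.4]
ee_rot: [-0.0, 1.0, -0.0, -0.001]
contact_force: [-1.0, 0.4, 0.3]
gripper_width: 0.2
grasp_force: 0.4
```

Emit:
send_rows(targets=[{"gripper":1,"x":0,"y":0,"z":0.05,"ax":0,"ay":0,"az":0},{"gripper":1,"x":0,"y":0,"z":0,"ax":0,"ay":0,"az":0}])

```text
clock: 7.82
position: [556.1, 250.8, 160.1]
ee_rot: [-0.0, 1.0, -0.0, -0.001]
contact_force: [0.5, 0.3, 1.1]
gripper_width: -0.0
grasp_force: 0.6
```

Emit:
send_rows(targets=[{"gripper":1,"x":0,"y":0,"z":0.1,"ax":0,"ay":0,"az":0},{"gripper":1,"x":0,"y":0,"z":0,"ax":0,"ay":0,"az":0}])

```text
clock: 7.98
position: [556.3, 250.9, 159.2]
ee_rot: [-0.0, 1.0, -0.0, -0.0]
contact_force: [-1.2, 0.0, 1.6]
gripper_width: -0.4
grasp_force: 0.9
```

Emit:
send_rows(targets=[{"gripper":1,"x":0,"y":0,"z":0.05,"ax":0,"ay":0,"az":0},{"gripper":1,"x":0,"y":0,"z":0,"ax":0,"ay":0,"az":0}])

```text
clock: 8.15
position: [556.3, 250.9, 159.1]
ee_rot: [-0.0, 1.0, -0.0, -0.0]
contact_force: [-2.7, -0.5, 3.8]
gripper_width: 0.2
grasp_force: 1.9
```

Emit:
send_rows(targets=[{"gripper":1,"x":0,"y":0,"z":0.1,"ax":0,"ay":0,"az":0},{"gripper":1,"x":0,"y":0,"z":0,"ax":0,"ay":0,"az":0}])

```text
clock: 8.32
position: [556.3, 250.9, 158.3]
ee_rot: [-0.0, 1.0, -0.0, -0.0]
contact_force: [-4.0, -0.2, 5.8]
gripper_width: 0.0
grasp_force: 3.1
```

Emit:
send_rows(targets=[{"gripper":1,"x":0,"y":0,"z":0.05,"ax":0,"ay":0,"az":0},{"gripper":1,"x":0,"y":0,"z":0,"ax":0,"ay":0,"az":0}])

```text
clock: 8.48
position: [556.3, 251.0, 158.1]
ee_rot: [-0.0, 1.0, -0.0, 0.0]
contact_force: [-4.2, -0.6, 7.0]
gripper_width: 0.0
grasp_force: 3.4
```

The stop has been reached: the force now climbs at about 4 N/mm. I'm releasing, backing off and checking.

Emit:
send_rows(targets=[{"gripper":1,"x":0,"y":0,"z":-1.5,"ax":0,"ay":0,"az":0},{"gripper":1,"x":0,"y":0,"z":-3.0,"ax":0,"ay":0,"az":0},{"gripper":1,"x":0,"y":0,"z":-3.0,"ax":0,"ay":0,"az":0},{"gripper":1,"x":0,"y":-2.5,"z":0,"ax":0,"ay":0,"az":0},{"gripper":1,"x":0,"y":-3.5,"z":0,"ax":0,"ay":0,"az":0}])

```text
clock: 8.9
position: [558.0, 193.0, 233.9]
ee_rot: [-0.002, 1.0, 0.002, 0.003]
contact_force: [0.8, -0.1, -1.7]
gripper_width: 0.3
grasp_force: 0.0
```

Emit:
send_rows(targets=[{"gripper":1,"x":0,"y":-1.5,"z":0,"ax":0,"ay":0,"az":0},{"gripper":1,"x":0,"y":0,"z":0,"ax":0,"ay":0,"az":0},{"gripper":1,"x":0,"y":0,"z":0,"ax":0,"ay":0,"az":0}])

```text
clock: 9.15
position: [556.8, 175.4, 232.0]
ee_rot: [0.001, 1.0, 0.0, 0.0]
contact_force: [-0.4, 0.8, -1.5]
gripper_width: 0.1
grasp_force: 0.0
```

```bash
python3 - <<'E'
from bench import arm
from h import *
s=arm.read_state();print(s['clock'],s['position'])
m=arm.camera_model('wrist');im,d=arm.get_image('wrist');cv2.imwrite('pics/w3.png',im[:,:,::-1])
T=np.array(m['cam_to_world'])
th=-.063;R=np.array([[np.cos(th),-np.sin(th)],[np.sin(th),np.cos(th)]]);t=np.array([569.75,22.85])
def at(u,v):
    z=float(np.median(d[int(v)-1:int(v)+2,int(u)-1:int(u)+2]));p=(T@[(u-m['cx'])/m['fx']*z,(v-m['cy'])/m['fy']*z,z,1])[:3];return p
for a in range(-45,40,6):
    uv=proj(m,np.r_[R@[a,230]+t,160]);print(a,uv.round(),im[int(uv[1]),int(uv[0])],at(*uv).round(1))
E
```

```text
9.15 [556.8279123  175.36672329 231.96910542]
-45 [466. 225.] [35 38 40] [544.4 261.9 141.8]
-39 [464. 236.] [221  87  48] [545.5 255.  159.5]
-33 [463. 247.] [227  93  55] [551.2 254.4 160.2]
-27 [461. 257.] [227  96  58] [557.2 254.  160.1]
-21 [459. 267.] [225  93  53] [563.3 253.8 159.8]
-15 [457. 277.] [224  91  52] [569.3 253.4 159.9]
-9 [455. 287.] [225  86  48] [575.3 253.  159.9]
-3 [454. 297.] [174 177 176] [581.3 252.7 159.8]
3 [452. 307.] [175 180 176] [587.1 252.1 160.2]
9 [450. 316.] [173 177 176] [593.2 251.8 160.1]
15 [449. 326.] [171 175 176] [599.5 251.6 159.5]
21 [447. 335.] [171 174 173] [605.3 251.1 159.9]
27 [445. 344.] [172 174 173] [611.4 250.8 159.7]
33 [444. 353.] [171 175 172] [617.4 250.5 159.6]
39 [442. 362.] [182 187 186] [621.8 249.3 162. ]
```

View pics/w3.png

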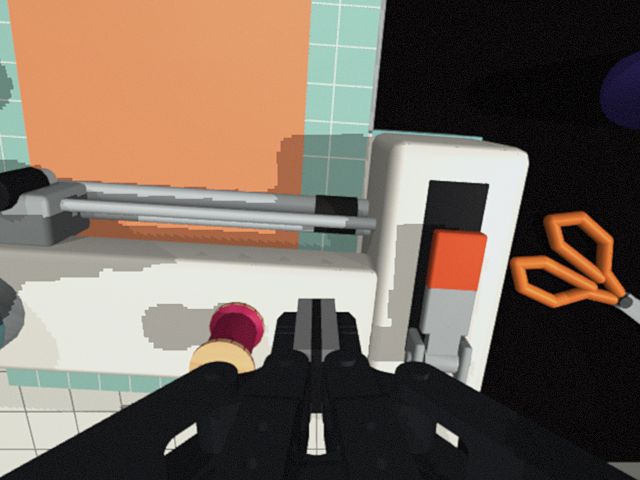

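The lever lies level at 160 mm, so it is fully down. Next is the load key, with a depth check of the power button on the way.

Emit:
send_rows(targets=[{"gripper":1,"x":0.5,"y":-2.0,"z":-0.5,"ax":0,"ay":0,"az":0},{"gripper":1,"x":0.5,"y":-3.2,"z":0,"ax":0,"ay":0,"az":0},{"gripper":1,"x":0.5,"y":-3.2,"z":0,"ax":0,"ay":0,"az":0},{"gripper":1,"x":0.5,"y":-3.2,"z":0,"ax":0,"ay":0,"az":0},{"gripper":1,"x":0.5,"y":-3.2,"z":0,"ax":0,"ay":0,"az":0}])

```text
clock: 9.62
position: [531.7, 28.0, 236.9]
ee_rot: [-0.001, 1.0, -0.0, 0.0]
contact_force: [0.3, -0.3, 0.4]
gripper_width: -0.1
grasp_force: 0.0
```

Emit:
send_rows(targets=[{"gripper":1,"x":0.5,"y":-3.2,"z":0,"ax":0,"ay":0,"az":0},{"gripper":1,"x":0.5,"y":-3.2,"z":0,"ax":0,"ay":0,"az":0},{"gripper":1,"x":0.5,"y":-3.2,"z":0,"ax":0,"ay":0,"az":0},{"gripper":1,"x":0.2,"y":-3.2,"z":0,"ax":0,"ay":0,"az":0},{"gripper":1,"x":0,"y":-1.6,"z":0,"ax":0,"ay":0,"az":0}])

```text
clock: 10.03
position: [514.7, -117.7, 237.0]
ee_rot: [0.0, 1.0, -0.0, -0.0]
contact_force: [0.7, -0.1, -0.1]
gripper_width: -0.4
grasp_force: 0.0
```

Emit:
send_rows(targets=[{"gripper":1,"x":0,"y":0,"z":0,"ax":0,"ay":0,"az":0},{"gripper":1,"x":0,"y":0,"z":0,"ax":0,"ay":0,"az":0}])

```text
clock: 10.2
position: [515.2, -115.9, 236.8]
ee_rot: [0.0, 1.0, 0.0, -0.0]
contact_force: [0.1, -0.4, -0.4]
gripper_width: 0.2
grasp_force: 0.0
```

```bash
python3 - <<'E'
from bench import arm
from h import *
s=arm.read_state();print(s['clock'],s['position'])
m=arm.camera_model('wrist');im,d=arm.get_image('wrist')
T=np.array(m['cam_to_world']);v,u=np.mgrid[0:480,0:640]
W=np.stack([(u-m['cx'])/m['fx']*d,(v-m['cy'])/m['fy']*d,d,np.ones_like(d)],-1)@T.T
h=cv2.cvtColor(im,cv2.COLOR_RGB2HSV)
for n,c,hue in(('power',(591,-211),113),('load',(515.8,-117),25),('start',(512.9,-164),60),('stop',(510,-211),0)):
    k=(abs(((h[:,:,0].astype(int)-hue+90)%180)-90)<12)&(h[:,:,1]>80)&(np.hypot(W[:,:,0]-c[0],W[:,:,1]-c[1])<28)
    q=W[k];zt=np.percentile(q[:,2],90);q2=q[abs(q[:,2]-zt)<2.5];print(n,k.sum(),zt,q2[:,:2].min(0),q2[:,:2].max(0),(q2[:,:2].min(0)+q2[:,:2].max(0))/2,np.median(q2[:,2]))
E
```

```text
10.2 [ 515.22210714 -115.89638443  236.8330522 ]
power 1517 147.39328584346262 [ 573.98682523 -228.07438646] [ 605.26956205 -195.49225906] [ 589.62819364 -211.78332276] 146.6216082394805
load 1327 153.46242546886768 [ 502.89400054 -130.06100439] [ 526.43267815 -106.59785617] [ 514.66333934 -118.32943028] 152.69602466162345
start 1287 153.4649290159522 [ 499.68737008 -175.89356948] [ 522.8090067  -153.25637473] [ 511.24818839 -164.57497211] 152.69726432964845
stop 1342 153.4219855005484 [ 496.87964177 -223.121032  ] [ 520.3644552  -199.47996864] [ 508.62204849 -211.30050032] 152.69366612383092
```

Power is fully in: its cap is at 146.6 mm against 152.7 mm for the keys. Pressing load.

Emit:
send_rows(targets=[{"gripper":1,"x":0,"y":-0.2,"z":2.5,"ax":0,"ay":0,"az":0},{"gripper":1,"x":0,"y":0,"z":2.5,"ax":0,"ay":0,"az":0},{"gripper":1,"x":0,"y":0,"z":2.0,"ax":0,"ay":0,"az":0},{"gripper":1,"x":0,"y":0,"z":0,"ax":0,"ay":0,"az":0},{"gripper":1,"x":0,"y":0,"z":0,"ax":0,"ay":0,"az":0}])

```text
clock: 10.67
position: [514.8, -116.9, 166.8]
ee_rot: [-0.001, 1.0, -0.0, -0.001]
contact_force: [0.0, 0.5, -0.2]
gripper_width: -0.3
grasp_force: 0.0
```

Next: down 18.5 mm to about 148.3 mm.

Emit:
send_rows(targets=[{"gripper":1,"x":0,"y":-0.1,"z":0.7,"ax":0,"ay":0,"az":0},{"gripper":1,"x":0,"y":0,"z":0.5,"ax":0,"ay":0,"az":0},{"gripper":1,"x":0,"y":0,"z":0.4,"ax":0,"ay":0,"az":0},{"gripper":1,"x":0,"y":0,"z":0.25,"ax":0,"ay":0,"az":0},{"gripper":1,"x":0,"y":0,"z":0,"ax":0,"ay":0,"az":0}])

```text
clock: 11.08
position: [515.3, -118.8, 149.2]
ee_rot: [-0.0, 1.0, 0.0, 0.001]
contact_force: [-0.5, 2.0, 3.5]
gripper_width: -0.2
grasp_force: 1.7
```

Emit:
send_rows(targets=[{"gripper":1,"x":0,"y":0,"z":0.15,"ax":0,"ay":0,"az":0},{"gripper":1,"x":0,"y":0,"z":0,"ax":0,"ay":0,"az":0}])

```text
clock: 11.25
position: [515.3, -118.8, 148.0]
ee_rot: [-0.0, 1.0, 0.0, 0.001]
contact_force: [-0.5, 2.6, 4.5]
gripper_width: -0.1
grasp_force: 2.3
```

Emit:
send_rows(targets=[{"gripper":1,"x":0,"y":0,"z":0.07,"ax":0,"ay":0,"az":0},{"gripper":1,"x":0,"y":0,"z":0,"ax":0,"ay":0,"az":0},{"gripper":1,"x":0,"y":0,"z":0,"ax":0,"ay":0,"az":0}])

```text
clock: 11.5
position: [515.3, -118.9, 147.3]
ee_rot: [-0.0, 1.0, 0.0, 0.001]
contact_force: [-1.4, 3.1, 4.6]
gripper_width: -0.2
grasp_force: 2.7
```

Emit:
send_rows(targets=[{"gripper":1,"x":0,"y":0,"z":-1.0,"ax":0,"ay":0,"az":0},{"gripper":1,"x":0,"y":0,"z":-2.5,"ax":0,"ay":0,"az":0},{"gripper":1,"x":0,"y":0,"z":0,"ax":0,"ay":0,"az":0},{"gripper":1,"x":0.3,"y":-2.3,"z":0,"ax":0,"ay":0,"az":0},{"gripper":1,"x":0,"y":-2.3,"z":0,"ax":0,"ay":0,"az":0}])

```text
clock: 11.92
position: [511.1, -165.0, 182.1]
ee_rot: [-0.001, 1.0, 0.0, -0.0]
contact_force: [0.1, 0.3, 0.4]
gripper_width: -0.2
grasp_force: 0.0
```

Emit:
send_rows(targets=[{"gripper":1,"x":0,"y":0,"z":0,"ax":0,"ay":0,"az":0},{"gripper":1,"x":0,"y":0,"z":0,"ax":0,"ay":0,"az":0}])

```text
clock: 12.08
position: [511.1, -165.9, 181.3]
ee_rot: [0.001, 1.0, 0.0, -0.001]
contact_force: [-0.4, 1.0, 0.1]
gripper_width: -0.1
grasp_force: 0.0
```

Over start. Descending to about 147.5 mm (down 34 mm).

Emit:
send_rows(targets=[{"gripper":1,"x":0,"y":0.1,"z":1.2,"ax":0,"ay":0,"az":0},{"gripper":1,"x":0,"y":0,"z":0.8,"ax":0,"ay":0,"az":0},{"gripper":1,"x":0,"y":0,"z":0.5,"ax":0,"ay":0,"az":0},{"gripper":1,"x":0,"y":0,"z":0.4,"ax":0,"ay":0,"az":0},{"gripper":1,"x":0,"y":0,"z":0,"ax":0,"ay":0,"az":0}])

```text
clock: 12.5
position: [511.3, -163.6, 151.7]
ee_rot: [-0.001, 1.0, 0.0, -0.001]
contact_force: [-0.2, 0.6, 0.8]
gripper_width: -0.2
grasp_force: 0.4
```

Emit:
send_rows(targets=[{"gripper":1,"x":0,"y":0,"z":0.3,"ax":0,"ay":0,"az":0},{"gripper":1,"x":0,"y":0,"z":0,"ax":0,"ay":0,"az":0},{"gripper":1,"x":0,"y":0,"z":0,"ax":0,"ay":0,"az":0}])

```text
clock: 12.75
position: [512.0, -163.9, 150.1]
ee_rot: [-0.0, 1.0, -0.0, 0.0]
contact_force: [-0.7, 0.8, 2.2]
gripper_width: 0.1
grasp_force: 1.2
```

Emit:
send_rows(targets=[{"gripper":1,"x":0,"y":0,"z":0.2,"ax":0,"ay":0,"az":0},{"gripper":1,"x":0,"y":0,"z":0.07,"ax":0,"ay":0,"az":0},{"gripper":1,"x":0,"y":0,"z":0,"ax":0,"ay":0,"az":0},{"gripper":1,"x":0,"y":0,"z":0,"ax":0,"ay":0,"az":0}])

```text
clock: 13.08
position: [512.1, -163.9, 147.5]
ee_rot: [-0.0, 1.0, -0.0, 0.0]
contact_force: [-1.1, 2.4, 5.6]
gripper_width: 0.3
grasp_force: 2.6
```

It's 5 mm in at 5.6 N. Releasing and doing a final check.

Emit:
send_rows(targets=[{"gripper":1,"x":0,"y":0,"z":-1.0,"ax":0,"ay":0,"az":0},{"gripper":1,"x":0,"y":0,"z":-2.5,"ax":0,"ay":0,"az":0},{"gripper":1,"x":0,"y":0,"z":-3.0,"ax":0,"ay":0,"az":0},{"gripper":1,"x":0,"y":0,"z":-3.0,"ax":0,"ay":0,"az":0},{"gripper":1,"x":0,"y":0,"z":0,"ax":0,"ay":0,"az":0}])

```text
clock: 13.5
position: [515.0, -165.0, 248.8]
ee_rot: [-0.001, 1.0, -0.001, 0.006]
contact_force: [1.6, -0.4, 0.2]
gripper_width: -0.3
grasp_force: 0.0
```

```bash
python3 - <<'E'
from bench import arm
import cv2
print(arm.read_state()['position'],arm.read_state()['contact_force'])
im,_=arm.get_image('side');cv2.imwrite('pics/s2.png',im[:,:,::-1])
E
```

```text
[ 515.00121726 -164.97508002  248.78643319] [ 1.58912803 -0.40975372  0.18696473]
```

View pics/s2.png

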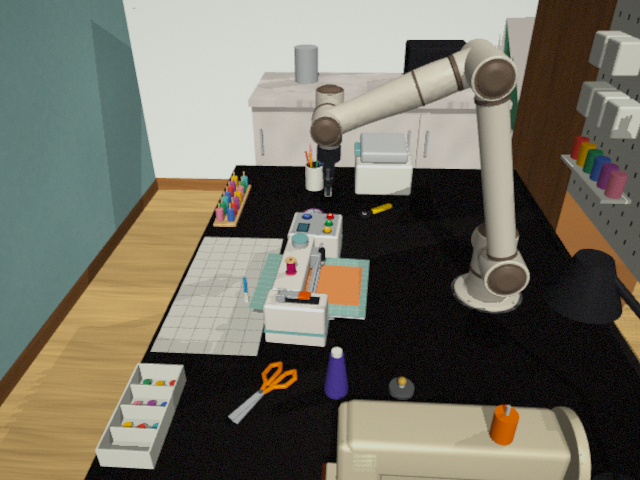

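The side view shows everything in place: the lever is down near (305,296), the spool and tin still stand at (291,265) and (300,240), and the arm is clear.

```bash
python3 -c "
from bench import arm
print(arm.job_done())"
```

```text
the job is handed in; nothing more can be done
None
```

I pressed power, lever, load and start in that order, lightly, letting go of each before the next; red stop and the loose items were left alone, and I handed the job in at about 13.5 s (no verdict was returned).

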